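# Put the red spice tube away and show the green tube's base mark to the phone

## Robot

A 7-joint arm with a two-finger parallel gripper is mounted at the origin on the work surface. World frame = base frame: x ahead of the robot, y to its left, z up, the work surface at z = 0. Lengths are in m, angles in rad, forces in N, time in s.
With the tool pointing down it reaches from about 0.425 to 1.025 m from the base axis. Payload 9.4 kg.
Tool frame: the origin (TCP) lies at the very end of the fingers, on their centre line; the grasp point (between the pads) lies 19 mm behind it (grasp_offset is the z of the grasp point in the tool frame, in m); z points along the fingers, y is the line along which they close (so a half turn about z gives the same grasp; the last joint's range is limited). The gripper opens to 93 mm and grips with 3 to 60 N. Pads are 15 mm wide; open, the fingers measure 128 mm over their backs; the gripper's body (75 mm by 188 mm) begins 65 mm behind the grasp point.
Start: joints at [1.16, 0.599, -0.003, 1.599, 0.002, 0.943, -0.08], TCP at [0.238, -0.685, 0.219] pointing down, gripper open.
Joint ranges: [-2.57, 2.57], [-0.35, 1.97], [-1.29, 1.29], [0.11, 2.56], [-1.05, 4.19], [0.11, 1.86], [-2.63, 2.63]. Speed limits (rad/s): [2.22, 2.22, 3.01, 3.01, 3.14, 3.14, 3.14].

## Interface

Orientations are given as a unit quaternion [x, y, z, w].
In Python, from station import observe, camera, camera_info, job_done, find_in, grasp_offset gives the robot as it stands.
- The arm moves only by the tool move_arm, never from a script. Its argument "moves" is one flat list of numbers, 5 for each row, row after row: the opening, from -1 (shut) to 1 (fully open), then the shift along the world's x, y, z each as a share of 0.03 m, from -1 to 1, then the turn about the world's z as a share of 0.15 rad, from -1 to 1. In form: [claw, dx, dy, dz, spin, claw, dx, dy, dz, spin, ...]. A call has 1 to 10 rows; each row shifts and turns the commanded pose from where the row before left it; what a row does not reach is not made up. A row lasts 1/10 s, in which the tool goes at most 50 mm and 8.59 degrees, less where a joint would pass 70% of its speed; a pose out of reach is approached as far as the arm can. A call with a number of a shift or a turn outside -1 to 1 is refused whole. A call with a gripper value outside its range is refused whole. The fingers move at their own pace and stop on an object; "force" is the grip in N (left out, the last holds). Time passes only in rows, so rows that do not move let the fingers close. It gives the time, the measured TCP pose, the force, the opening and the grip force at its end, in the units of the state.
- observe(): the state, without advancing time (a new reading comes with each control period).
- camera(name): name is "side" or "top"; returns the picture (400x640x3 uint8, red, green, blue); there is no depth.
- camera_info(name): a dict with "intrinsics" (3x3 intrinsics, pixels), "D" ([k1, k2, p1, p2, k3] as OpenCV has them; the pictures are not rectified), "rvec" (rotation vector, rad) and "tvec" (3), from world to camera coordinates, as OpenCV has them. Camera axes: x right, y down, z forward; pixel columns grow to the right and rows downward; lengths in m; the calibration is good to about 2 mm. A picture is of the moment at which its call begins. camera_info takes no time and is no camera call.
- job_done(): hands the job in; it is judged then, once.
Trained networks look in the newest picture that a camera, given by its name, has taken for a name from the list of things; names that differ only in an ending like _2 or _b are one class to them, and where a whole thing is asked for, a point or a joint stands for the part that bears it (a point fixed in the world has none). Each returns a list of dicts, best first, with "confidence" (0 to 1); they miss things now and then, are a little off and sometimes report something else, mostly with a low value. They report only what shows in the picture. A call takes as long as a camera call.
- find_in(camera, thing): "at" ([x, y, z] in m, in the coordinates of the camera as it stood for that picture, good to about 4 mm: the middle of the surface that is visible of it).
The state is a dict: "clock": time; "joint_positions": joint angles; "dq": joint speeds; "effort": joint torques, N m; "tool_pos": TCP position; "tcp_rot": TCP orientation; "contact_force": force on the tool from outside, world axes, zero at the start; "moment": the same for the moment, N m; "grip_width": finger opening in m; "grasp_force": force on a finger pad.
Only numpy, scipy, OpenCV 4.12 (cv2) and the standard library are available. Lean on these libraries where they do the work, as an engineer would, in place of code of your own. Each camera call takes 0.05 s, during which the arm holds its last target. There are 200 camera calls.

## Task

Put the red-capped spice tube into the empty, red-ringed hole of the wooden rack: lower it to the bottom without dropping it and let go. Then draw the green-capped tube out of the rack, tip it about halfway over (45 degrees) and hold its base turned squarely towards the lens of the phone, in front of the screen and roughly 15 to 20 cm from the lens, so that the date mark on the base can be photographed. Finish while still holding the green tube up there, still and touching nothing but the gripper; leave the other tubes, the jar, the mug and the phone alone.

Things in the scene. Friction and masses are not known exactly. Their poses are not given: they have to be found in the camera images.
- red_tube: loose amber glass spice tube with a red cap, standing upright on the table; a plain cylinder 30 mm in diameter, 118 mm tall (the cap is the top 32 mm, same width), about 70 g (varies). Origin at the centre of its underside, z along its axis to the cap. It may be gripped anywhere on its side, cap included
- green_tube: same shape and size, green cap, upright in one rack hole (it varies); origin at the centre of its underside (10 mm above the table in the hole), with a dark date mark; z to the cap. It stands 68 mm out of the top of the rack, its cap 128 mm above the table like the other racked tubes: carry things over them. A grip of 20 to 30 N keeps it from turning in the fingers
- yellow_tube: same kind of tube with a yellow cap, in another hole of the rack; must be left there. Origin at the centre of its underside
- blue_tube: same kind of tube with a blue cap, in another hole of the rack; must be left there. Origin at the centre of its underside
- rack: fixed wooden block, 75 mm (its x) by 260 mm (its y) by 60 mm tall, with four round holes 35 mm in diameter and 50 mm deep in one row along its y, at y = -90, -30, 30 and 90 mm. Origin at the centre of its underside, on the table; z up. Its yaw varies within 0.35 rad
- red_ring: thin red ring painted on the rack's top round the mouth of the one empty hole, 43 mm in diameter; origin at the centre of the hole's mouth, 60 mm above the table. Cannot be touched
- phone: black phone, 75 mm by 150 mm, fixed on an aluminium stand on the table beyond the rack, leaning back 45 degrees: its screen faces the robot side (its -x) and upward, its top edge (130 mm above the table) lies on the far side. Origin on the table under the middle of the phone, x away from the robot side, z up; its yaw varies within 0.25 rad
- phone_lens (a point): the camera lens, a small blue dot in a white ring near the top edge of the phone's screen face: 43 mm along the phone's x and 121 mm above the table; it looks along the phone's -x and 45 degrees upward
- jar: bystander: closed amber jar with a green lid, 66 mm in diameter, 90 mm tall, on the table. Origin at the centre of its underside
- mug: bystander: white mug, 76 mm in diameter, 85 mm tall, on the table. Origin at the centre of its underside

How it is judged:
On the way, in this order (a step that is already met when the one before it is completed fails the run):
1. the red tube stands at the bottom of the red-ringed hole and is let go (horizontal distance between red_tube and red_ring below 0.008 m and z of red_tube in the frame of rack below 0.016 m and angle between red_tube's own z axis and vertical below 0.15 rad and contact force between the fingers and red_tube below 0.1 N), for 0.2 s.
2. the green tube is drawn clear out of the rack in the gripper (z of green_tube in the frame of rack above 0.065 m and contact force between the fingers and green_tube above 1 N), for 0.1 s.
At the end, for the whole second after the job is handed in: red tube at the bottom of the ringed hole (8 mm), released; green tube held by the fingers alone, still, base over 150 mm up, tilted 0.5 to 1.1 rad, on the phone's screen side (80 mm sideways), lens 90-300 mm out from its base and within 70 mm of its axis; other tubes within 20 mm, jar, mug 30 mm (all of step 1 and contact force between the fingers and green_tube above 1 N and x of phone_lens in the frame of green_tube between -0.07 and 0.07 m and y of phone_lens in the frame of green_tube between -0.07 and 0.07 m and z of phone_lens in the frame of green_tube between -0.3 and -0.09 m and angle between green_tube's own z axis and vertical between 0.5 and 1.1 rad and x of green_tube in the frame of phone below 0 m and y of green_tube in the frame of phone between -0.08 and 0.08 m and height (world z) of green_tube above 0.15 m and linear speed of green_tube below 0.03 m/s and angular speed of green_tube below 0.2 rad/s and contact force between green_tube and rack below 0.05 N and contact force between green_tube and phone below 0.05 N and contact force between green_tube and red_tube below 0.05 N and contact force between green_tube and yellow_tube below 0.05 N and contact force between green_tube and blue_tube below 0.05 N and contact force between green_tube and jar below 0.05 N and contact force between green_tube and mug below 0.05 N and distance of each of yellow_tube, blue_tube from where it was at the start of the episode below 0.02 m and distance of each of jar, mug from where it was at the start of the episode below 0.03 m); the arm keeps its last pose, push and grip.
It fails at once if the yellow or blue tube is moved over 20 mm, or the jar or mug over 30 mm (distance of any of yellow_tube, blue_tube from where it was at the start of the episode above 0.02 m or distance of any of jar, mug from where it was at the start of the episode above 0.03 m).
It fails at once if the red tube is dropped (moves faster than 0.6 m/s out of the fingers) (linear speed of red_tube above 0.6 m/s and contact force between the fingers and red_tube below 0.02 N).
It fails at once if the green tube is dropped (moves faster than 0.6 m/s out of the fingers) (linear speed of green_tube above 0.6 m/s and contact force between the fingers and green_tube below 0.02 N).
It fails at once if the phone is pushed (over 3 N) (contact force between any of the arm, the fingers, green_tube, red_tube and phone above 3 N).
It also fails if it takes over 61 s, if anything falls off the work surface, if the arm or the gripper's body presses on something with over 40 N, if the wrist force passes 120 N, or if a joint passes its speed limit or range.

## Working session

There is one attempt and no reset: what is moved stays moved. The work goes in short steps, Python scripts to look and compute and a tool call to move; the robot and the scene stay as the last step left them, time stands still between calls to the robot, and variables do not carry over. Pictures are saved under pics/ and viewed, at most 10 in all, crops included, and the job is handed in when it is done.

Besides the shell and the picture viewer there is one more tool, called after "Call:" as name(argument=value, ...), one argument or row to a line, values as JSON. move_arm: Moves the arm, as the interface text tells. Its arguments: {"type":"object","properties":{"moves":{"type":"array","items":{"type":"number","minimum":-1,"maximum":1}},"force":{"type":"number"}},"required":["moves"]}

```bash
mkdir -p pics
cat > h.py <<'E'
import numpy as np,cv2
from station import *
from scipy.spatial.transform import Rotation as R
def cam(n):
    i=camera_info(n);K=np.array(i['intrinsics'],float).reshape(3,3);return K,np.array(i['D'],float),np.array(i['rvec'],float).ravel(),np.array(i['tvec'],float).ravel()
def toworld(n,p):
    K,D,r,t=cam(n);return R.from_rotvec(r).inv().apply(np.array(p)-t)
def ray(n,uv):
    K,D,r,t=cam(n);q=cv2.undistortPoints(np.array(uv,float).reshape(-1,1,2),K,D).reshape(-1,2)
    M=R.from_rotvec(r).inv();return M.apply(-t),M.apply(np.c_[q,np.ones(len(q))])
def onz(n,uv,z):
    o,d=ray(n,uv);return o+d*((z-o[2])/d[:,2])[:,None]
def proj(n,P):
    K,D,r,t=cam(n);return cv2.projectPoints(np.array(P,float).reshape(-1,1,3),r,t,K,D)[0].reshape(-1,2)
def snap(n,f):
    im=camera(n);cv2.imwrite('pics/'+f,im[:,:,::-1]);return im
E
python3 - <<'E'
from h import *
np.set_printoptions(precision=4,suppress=True)
s=observe();print(s)
for n in('side','top'):
    snap(n,n+'0.png');o,_=ray(n,[[320,200]]);print(n,o)
    for th in ['red_tube','green_tube','yellow_tube','blue_tube','rack','red_ring','phone','phone_lens','jar','mug']:
        print(n,th,[(toworld(n,d['at']).round(3),round(d['confidence'],2)) for d in find_in(n,th)[:2]])
E
```

```text
{'clock': 0.0, 'joint_positions': array([ 1.1603,  0.6001, -0.0025,  1.6001,  0.0018,  0.9429, -0.0798]), 'dq': array([ 0.0007,  0.0007,  0.0005,  0.002 , -0.0011,  0.0013,  0.0001]), 'effort': array([ -0.0005, -76.5073,   1.497 , -25.2347,  -0.0524,   0.0171,
         0.0002]), 'tool_pos': array([ 0.2373, -0.6846,  0.2178]), 'tcp_rot': array([ 0.9861,  0.1662, -0.0002, -0.0007]), 'contact_force': array([ 0.5006,  0.1663, -0.5315]), 'moment': array([-0.0475,  0.0069, -0.0004]), 'grasp_force': 0.0, 'grip_width': 0.09325101514707809}
side [0.2249 0.3244 0.7472]
side red_tube [(array([0.474, 0.203, 0.098]), 0.58)]
side green_tube []
side yellow_tube [(array([ 0.498, -0.244,  0.109]), 0.82), (array([0.695, 0.333, 0.071]), 0.59)]
side blue_tube [(array([ 0.473, -0.065,  0.112]), 0.7)]
side rack [(array([ 0.472, -0.131,  0.063]), 0.71), (array([ 0.703, -0.038,  0.063]), 0.49)]
side red_ring []
side phone [(array([ 0.703, -0.04 ,  0.062]), 0.92)]
side phone_lens []
side jar [(array([0.696, 0.331, 0.074]), 0.62)]
side mug [(array([ 0.728, -0.327,  0.056]), 0.82), (array([ 0.703, -0.039,  0.061]), 0.28)]
top [ 0.5113 -0.0066  1.3057]
top red_tube [(array([0.485, 0.199, 0.118]), 0.71), (array([ 0.735, -0.344,  0.037]), 0.61)]
top green_tube [(array([ 0.498, -0.188,  0.126]), 0.78), (array([ 0.488, -0.157,  0.06 ]), 0.19)]
top yellow_tube [(array([ 0.509, -0.247,  0.127]), 0.76)]
top blue_tube [(array([ 0.476, -0.073,  0.128]), 0.63), (array([ 0.7  , -0.047,  0.076]), 0.15)]
top rack [(array([ 0.49 , -0.157,  0.057]), 0.96)]
top red_ring [(array([ 0.485, -0.133,  0.065]), 0.59)]
top phone [(array([ 0.705, -0.046,  0.074]), 0.83)]
top phone_lens [(array([ 0.702, -0.046,  0.074]), 0.9)]
top jar [(array([0.708, 0.32 , 0.088]), 0.8)]
top mug [(array([ 0.735, -0.347,  0.036]), 0.95)]
```

View pics/top0.png

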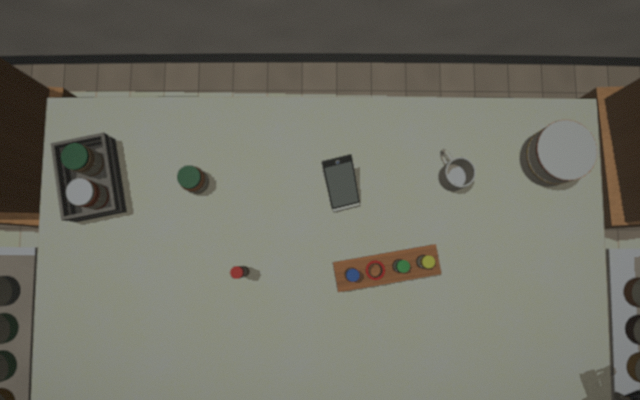

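View pics/side0.png

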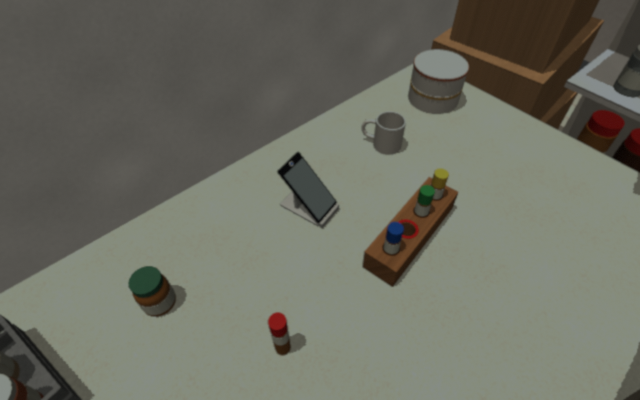

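```bash
cat > seg.py <<'E'
from h import *
from scipy.optimize import least_squares
HUE={'red':[(0,6),(174,180)],'green':[(45,85)],'blue':[(100,130)],'yellow':[(22,34)]}
def mask(im,col,roi):
    h=cv2.cvtColor(im,cv2.COLOR_RGB2HSV);m=np.zeros(h.shape[:2],np.uint8)
    for a,b in HUE[col]: m|=((h[...,0]>=a)&(h[...,0]<=b)&(h[...,1]>120)&(h[...,2]>50)).astype(np.uint8)
    r=np.zeros_like(m);u,v,w=map(int,roi);r[v-w:v+w+1,u-w:u+w+1]=1;return m&r
def cen(m):
    n,l,s,c=cv2.connectedComponentsWithStats(m);k=1+np.argmax(s[1:,4]);return c[k],s[k],(l==k).astype(np.uint8)
th=np.linspace(0,2*np.pi,40,endpoint=False);C=np.c_[np.cos(th),np.sin(th)]
def hullcen(n,P,S=8):
    p=proj(n,P);o=np.floor(p.min(0));h=cv2.convexHull((p-o).astype(np.float32));M=cv2.moments(h)
    return o+[M['m10']/M['m00'],M['m01']/M['m00']],M['m00'],p
def cyl(x,y,zt,h=.032,r=.015):
    c=C*r+[x,y];return np.vstack([np.c_[c,np.full(40,zt)],np.c_[c,np.full(40,zt-h)]])
E
cat > m.py <<'E'
from seg import *
np.set_printoptions(precision=4,suppress=True)
ims={n:snap(n,n+'1.png') for n in('top','side')}
for name,g in {'red':(.485,.2,.118),'green':(.495,-.19,.128),'blue':(.478,-.07,.128),'yellow':(.505,-.248,.128)}.items():
    ob={}
    for n in ims:
        q=hullcen(n,cyl(*g))[0];c,s,m=cen(mask(ims[n],name,(*q.round(),14)));ob[n]=c
        print(name,n,c,'area',s[4],'model',hullcen(n,cyl(*g))[1].round(0))
    f=lambda p:np.r_[[hullcen(n,cyl(*p))[0]-ob[n] for n in ob]].ravel()
    r=least_squares(f,g,diff_step=1e-3);print('  ->',r.x,'res',r.fun)
    ft=lambda p:hullcen('top',cyl(p[0],p[1],g[2]))[0]-ob['top'];print('  top only',least_squares(ft,g[:2],diff_step=1e-3).x)
q=proj('top',[.485,-.133,.06])[0]
ob={}
for n in ims:
    q=proj(n,[.485,-.133,.06])[0];m=mask(ims[n],'red',(*q.round(),14));c=cv2.convexHull(cv2.findNonZero(m));M=cv2.moments(c);ob[n]=np.array([M['m10'],M['m01']])/M['m00']
    print('ring',n,ob[n],onz(n,ob[n],.06)[0],cv2.boundingRect(c))
o1,d1=[ray('top',ob['top'])[i] for i in(0,1)];o2,d2=ray('side',ob['side']);d1=d1[0];d2=d2[0]
ab=np.linalg.lstsq(np.c_[d1,-d2],o2-o1,rcond=None)[0];print('tri',o1+ab[0]*d1,o2+ab[1]*d2)
big=np.hstack([cv2.resize(ims['top'][230:300,310:450],None,fx=5.7,fy=5.7,interpolation=cv2.INTER_CUBIC)]);cv2.imwrite('pics/rack.png',big[:,:,::-1])
E
python3 m.py
```

```text
Traceback (most recent call last):
  File "m.py", line 8, in <module>
    print(name,n,c,'area',s[4],'model',hullcen(n,cyl(*g))[1].round(0))
                                       ^^^^^^^^^^^^^^^^^^^^^^^^^^^
AttributeError: 'float' object has no attribute 'round'
```

```bash
sed -i 's/\[1\].round(0))/[1])/' m.py; python3 m.py
```

```text
red top [236.5965 272.    ] area 114 model 153.85499127146875
red side [277.4262 324.2981] area 359 model 401.20252443860517
  -> [0.4809 0.2006 0.1226] res [ 0.0106  0.0093 -0.0096 -0.0006]
  top only [0.4808 0.2014]
green top [407. 265.] area 1 model 153.301010064261
green side [426.8657 190.6567] area 134 model 288.94180825759526
  -> [ 0.5004 -0.2007  0.1329] res [-0.3108 -0.4606  0.472   0.0633]
  top only [ 0.4993 -0.2022]
blue top [352.3495 274.8544] area 103 model 138.232699164624
blue side [395.2674 228.9651] area 172 model 321.90574990715663
  -> [ 0.4755 -0.0728  0.1425] res [ 0.2658  0.3556 -0.3505 -0.0421]
  top only [ 0.4759 -0.073 ]
yellow top [427.9804 261.3856] area 153 model 160.59758361080793
yellow side [439.5746 178.1623] area 228 model 274.06426376196544
  -> [ 0.508  -0.2521  0.128 ] res [-0.0218 -0.0337  0.0349  0.0049]
  top only [ 0.5079 -0.2521]
ring top [374.9247 269.7336] [ 0.4869 -0.1318  0.06  ] (366, 260, 19, 20)
ring side [408.0674 228.4646] [ 0.4852 -0.1368  0.06  ] (398, 219, 21, 20)
tri [ 0.487  -0.1314  0.0642] [ 0.4835 -0.1338  0.0645]
```

View pics/rack.png

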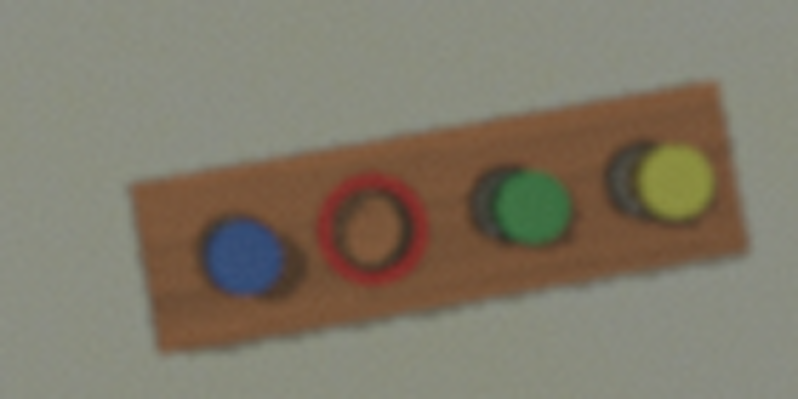

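```bash
cat > m2.py <<'E'
from seg import *
from scipy.optimize import minimize
np.set_printoptions(precision=4,suppress=True)
im={n:cv2.imread(f'pics/{n}1.png')[:,:,::-1].astype(float) for n in('top','side')}
def chan(I,c):
    r,g,b=I[...,0],I[...,1],I[...,2]
    return {'red':r-np.maximum(g,b),'green':g-np.maximum(r,b),'blue':b-np.maximum(r,g),'yellow':np.minimum(r,g)-b}[c]
for name,g in {'red':(.481,.2,.118),'green':(.495,-.192,.128),'blue':(.478,-.073,.128),'yellow':(.507,-.252,.128)}.items():
    for n in im:
        q=hullcen(n,cyl(*g))[0].round().astype(int);w=10 if n=='top' else 14
        if n=='side' and name=='red': w=20
        c=chan(im[n][q[1]-w:q[1]+w+1,q[0]-w:q[0]+w+1],name);bg=np.percentile(c,20);t=(bg+np.percentile(c,92))/2
        l=cen((c>t).astype(np.uint8));u=l[0]+q-w
        G=lambda p:hullcen(n,cyl(p[0],p[1],g[2]))[0]-u
        o,area,_=hullcen(n,cyl(*g));da=hullcen(n,cyl(*g,h=.0005))[1]
        print(name,n,u,'area',l[1][4],'cyl %.0f disc %.0f'%(area,da),'disc xy',onz(n,u,g[2])[0][:2],'cyl xy',least_squares(G,g[:2],diff_step=1e-3).x)
# rack silhouette (top)
def box(x,y,a):
    P=np.array([[sx*.0375,sy*.13,z] for sx in(-1,1) for sy in(-1,1) for z in(0,.06)]);c,s=np.cos(a),np.sin(a)
    return np.c_[P[:,0]*c-P[:,1]*s+x,P[:,0]*s+P[:,1]*c+y,P[:,2]]
for n,(u0,v0,u1,v1) in {'top':(310,225,460,305)}.items():
    I=im[n][v0:v1,u0:u1];I=cv2.GaussianBlur(I,(0,0),.7);d=np.linalg.norm(I-np.median(I.reshape(-1,3)[I.reshape(-1,3).sum(1)>np.median(I.sum(2))],0),axis=1) if 0 else (I[...,0]-I[...,2])
    print('wood R-B pct',np.percentile(d,[5,50,95]));S=8
    M=cv2.morphologyEx(((I.sum(2)<np.percentile(I.sum(2),80)*.86)).astype(np.uint8),cv2.MORPH_CLOSE,np.ones((5,5)));k=cen(M)[2]
    k=cv2.resize(k,None,fx=S,fy=S,interpolation=cv2.INTER_NEAREST)
    def cost(p):
        q=(proj(n,box(*p))-[u0-.5,v0-.5])*S;r=np.zeros_like(k);cv2.fillConvexPoly(r,cv2.convexHull(q.round().astype(np.int32)),1);return float((r!=k).sum())/S/S
    r=minimize(cost,[.49,-.16,-.17 if 0 else .17],method='Nelder-Mead',options=dict(initial_simplex=[[.49,-.16,.17],[.5,-.16,.17],[.49,-.15,.17],[.49,-.16,.25]],xatol=1e-4,fatol=.01))
    x,y,a=r.x;print('rack',r.x,r.fun,k.sum()/S/S);
    for h in(.09,.03,-.03,-.09): print('  hole',h,x-h*np.sin(a),y+h*np.cos(a))
E
python3 m2.py
```

```text
red top [236.3016 272.0556] area 126 cyl 154 disc 128 disc xy [0.481  0.1996] cyl xy [0.4807 0.2021]
red side [277.052  323.5382] area 327 cyl 403 disc 262 disc xy [0.478  0.2024] cyl xy [0.4842 0.1994]
green top [402.4934 265.9211] area 152 cyl 154 disc 130 disc xy [ 0.4972 -0.1893] cyl xy [ 0.4971 -0.1915]
green side [425.9843 194.252 ] area 254 cyl 289 disc 133 disc xy [ 0.4914 -0.1823] cyl xy [ 0.4982 -0.1951]
blue top [352.3727 274.7329] area 161 cyl 139 disc 131 disc xy [ 0.4765 -0.0724] cyl xy [ 0.4762 -0.0731]
blue side [394.3581 232.2161] area 310 cyl 321 disc 166 disc xy [ 0.4706 -0.0657] cyl xy [ 0.4768 -0.0755]
yellow top [428.0815 261.3037] area 135 cyl 161 disc 130 disc xy [ 0.5081 -0.2494] cyl xy [ 0.5081 -0.2523]
yellow side [441.0692 173.7692] area 130 cyl 273 disc 119 disc xy [ 0.5067 -0.2501] cyl xy [ 0.514  -0.2647]
wood R-B pct [ 7.5766 10.971  62.5268]
rack [ 0.4911 -0.1609  0.1705] 156.609375 3417.0
  hole 0.09 0.47584246315939954 -0.07221100722153205
  hole 0.03 0.4860236374360618 -0.13134089552134393
  hole -0.03 0.496204811712724 -0.19047078382115584
  hole -0.09 0.5063859859893863 -0.2496006721209677
```

Call:
move_arm(
  moves=[1, 0.8, 1, 0, 0.94, 1, 0.8, 1, 0, 0.94, 1, 0.8, 1, 0, 0.94, 1, 0.8, 1, 0, 0.94, 1, 0.8, 1, 0, 0.94, 1, 0.8, 1, 0, 0.94, 1, 0.8, 1, 0, 0.94, 1, 0.8, 1, 0, 0.94, 1, 0.8, 1, 0, 0.94, 1, 0.8, 1, 0, 0.94],
)

```text
clock: 2.3
tool_pos: [0.4784, -0.3839, 0.2189]
tcp_rot: [0.641, 0.767, -0.0, 0.0]
contact_force: [0.7, -0.3, -0.0]
grip_width: 0.0929
grasp_force: 0.0
```

Call:
move_arm(
  moves=[1, 0, 1, 0, 0, 1, 0, 1, 0, 0, 1, 0, 1, 0, 0, 1, 0, 1, 0, 0, 1, 0, 1, 0, 0, 1, 0, 1, 0, 0, 1, 0, 1, 0, 0, 1, 0, 1, 0, 0, 1, 0, 1, 0, 0, 1, 0, 1, 0, 0],
)

```text
clock: 3.3
tool_pos: [0.4775, -0.0839, 0.2189]
tcp_rot: [0.643, 0.765, 0.0, 0.0]
contact_force: [-0.3, -0.2, -0.0]
grip_width: 0.0931
grasp_force: 0.0
```

Call:
move_arm(
  moves=[1, 0, 1, 0, 0, 1, 0, 1, 0, 0, 1, 0, 1, 0, 0, 1, 0, 1, 0, 0, 1, 0, 1, 0, 0, 1, 0, 1, 0, 0, 1, 0, 1, 0, 0, 1, 0, 1, 0, 0, 1, 0, 0.5, 0, 0, 1, 0, 0, 0, 0],
)

```text
clock: 4.3
tool_pos: [0.4775, 0.1719, 0.2187]
tcp_rot: [0.642, 0.767, 0.0, -0.0]
contact_force: [0.4, -1.1, 0.7]
grip_width: 0.0928
grasp_force: 0.0
```

Call:
move_arm(
  moves=[1, 0.12, 0.95, 0, 0, 1, 0, 0, -1, 0, 1, 0, 0, -1, 0, 1, 0, 0, -1, 0, 1, 0, 0, -1, 0, 1, 0, 0, -0.65, 0, 1, 0, 0, 0, 0],
)

```text
clock: 5.0
tool_pos: [0.4801, 0.196, 0.077]
tcp_rot: [0.644, 0.765, -0.002, -0.001]
contact_force: [-0.4, -0.5, -0.4]
grip_width: 0.0932
grasp_force: 0.0
```

Call:
move_arm(
  moves=[-1, 0, 0, 0, 0, -1, 0, 0, 0, 0, -1, 0, 0, 0, 0, -1, 0, 0, 0, 0, -1, 0, 0, 0, 0, -1, 0, 0, 0, 0, -1, 0, 0, 0, 0, -1, 0, 0, 0, 0],
  force=20,
)

```text
clock: 5.8
tool_pos: [0.4811, 0.1985, 0.0791]
tcp_rot: [0.643, 0.766, -0.0, 0.0]
contact_force: [1.1, 0.4, -0.2]
grip_width: 0.0337
grasp_force: 0.3
```

Call:
move_arm(
  moves=[-1, 0, 0, 0, 0, -1, 0, 0, 0, 0, -1, 0, 0, 0, 0],
)

```text
clock: 6.1
tool_pos: [0.4812, 0.1986, 0.0791]
tcp_rot: [0.643, 0.766, 0.0, 0.0]
contact_force: [-0.1, -0.1, 1.0]
grip_width: 0.0302
grasp_force: 20.0
```

Run:
```python
from h import *
s=observe();print(s['tool_pos'],s['grip_width'],s['grasp_force'])
im=snap('side','s2.png');cv2.imwrite('pics/s2c.png',cv2.resize(im[250:390,210:350],None,fx=4,fy=4)[:,:,::-1])
```

```text
[0.48118973 0.19858484 0.07913407] 0.030219512527533597 19.9985209107399
```

View pics/s2c.png

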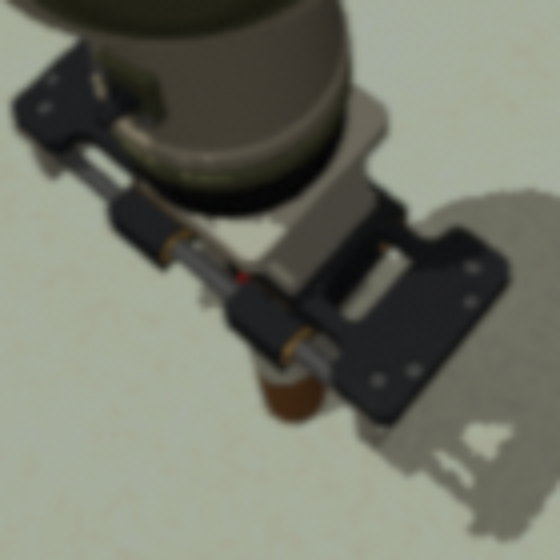

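Call:
move_arm(
  moves=[-1, 0, 0, 0.5, 0, -1, 0, 0, 1, 0, -1, 0, 0, 1, 0, -1, 0, 0, 1, 0, -1, 0, 0, 1, 0, -1, 0, 0, 0.8, 0, -1, 0, 0, 0, 0],
)

```text
clock: 6.85
tool_pos: [0.4822, 0.1992, 0.2409]
tcp_rot: [0.643, 0.765, 0.002, 0.001]
contact_force: [0.3, 0.6, -0.9]
grip_width: 0.0296
grasp_force: 20.0
```

Call:
move_arm(
  moves=[-1, 0.18, -0.5, 0, 0, -1, 0, -1, 0, 0, -1, 0, -1, 0, 0, -1, 0, -1, 0, 0, -1, 0, -1, 0, 0, -1, 0, -1, 0, 0, -1, 0, -1, 0, 0, -1, 0, -1, 0, 0, -1, 0, -1, 0, 0, -1, 0, -1, 0, 0],
)

```text
clock: 7.85
tool_pos: [0.4858, -0.0877, 0.2371]
tcp_rot: [0.643, 0.766, -0.0, -0.001]
contact_force: [-0.1, 0.1, -0.5]
grip_width: 0.0298
grasp_force: 20.0
```

Call:
move_arm(
  moves=[-1, 0, -1, 0, 0, -1, 0, -0.57, 0, 0, -1, 0, 0, 0, 0, -1, 0, 0, 0, 0, -1, 0, 0, 0, 0],
)

```text
clock: 8.35
tool_pos: [0.4864, -0.1323, 0.2378]
tcp_rot: [0.643, 0.766, 0.0, -0.0]
contact_force: [-0.7, 0.5, -0.9]
grip_width: 0.0296
grasp_force: 20.0
```

Call:
move_arm(
  moves=[-1, 0, -0.03, -1, 0, -1, 0, 0, -1, 0, -1, 0, 0, -0.85, 0, -1, 0, 0, 0, 0, -1, 0, 0, 0, 0],
)

```text
clock: 8.85
tool_pos: [0.4867, -0.1334, 0.1529]
tcp_rot: [0.643, 0.766, -0.0, -0.0]
contact_force: [0.9, -0.8, 0.1]
grip_width: 0.0295
grasp_force: 20.0
```

```bash
cat > v.py <<'E'
from seg import *
s=observe();p=s['tool_pos'];print(p,s['contact_force'])
im=snap('side','s3.png');u0,v0=350,160;b=cv2.resize(im[v0:v0+110,u0:u0+110],None,fx=5.4,fy=5.4,interpolation=cv2.INTER_CUBIC)[:,:,::-1].copy()
def dr(P,col):
    q=(proj('side',P)-[u0-.5,v0-.5])*5.4;cv2.polylines(b,[q.round().astype(np.int32)],True,col,1)
zb=p[2]-.079
for x,y,z,r,c in [(.4866,-.1316,.06,.0215,(0,255,0)),(.4866,-.1316,.06,.0175,(0,255,0)),(p[0],p[1]+.0017,zb,.015,(255,255,0))]:
    dr(np.c_[C*r+[x,y],np.full(40,z)],c)
cv2.imwrite('pics/s3c.png',b)
E
python3 v.py
```

```text
[ 0.48668075 -0.13336792  0.1528601 ] [ 0.94283834 -0.79620434  0.07533909]
```

View pics/s3c.png

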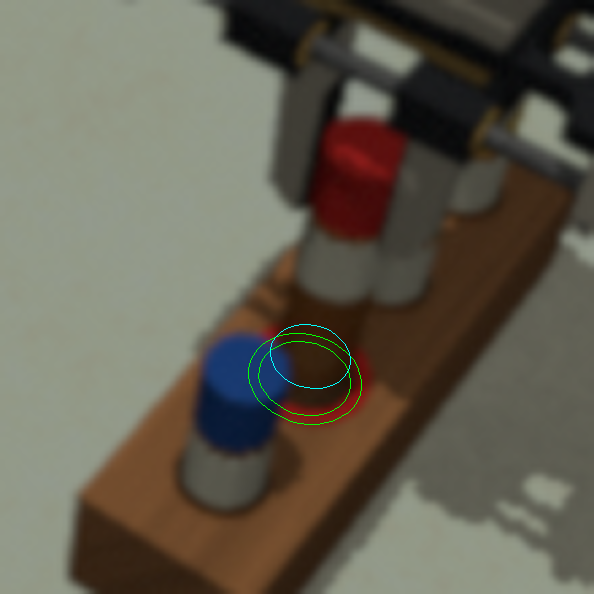

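Call:
move_arm(
  moves=[-1, 0, 0, -0.3, 0, -1, 0, 0, -0.3, 0, -1, 0, 0, -0.3, 0, -1, 0, 0, 0, 0, -1, 0, 0, 0, 0],
)

```text
clock: 9.4
tool_pos: [0.4864, -0.1344, 0.1253]
tcp_rot: [0.643, 0.766, -0.0, -0.0]
contact_force: [0.2, -0.4, -0.4]
grip_width: 0.0298
grasp_force: 20.0
```

Call:
move_arm(
  moves=[-1, 0, 0, -0.3, 0, -1, 0, 0, -0.3, 0, -1, 0, 0, -0.3, 0, -1, 0, 0, -0.1, 0, -1, 0, 0, 0, 0, -1, 0, 0, 0, 0],
)

```text
clock: 10.0
tool_pos: [0.4866, -0.1344, 0.0956]
tcp_rot: [0.643, 0.766, -0.0, -0.0]
contact_force: [-0.4, 0.1, -0.3]
grip_width: 0.0299
grasp_force: 20.0
```

Call:
move_arm(
  moves=[-1, 0, 0, -0.1, 0, -1, 0, 0, -0.1, 0, -1, 0, 0, -0.05, 0, -1, 0, 0, 0, 0, -1, 0, 0, 0, 0],
)

```text
clock: 10.5
tool_pos: [0.487, -0.1346, 0.089]
tcp_rot: [0.643, 0.766, 0.0, 0.001]
contact_force: [-1.9, 0.2, 11.2]
grip_width: 0.0293
grasp_force: 20.0
```

Call:
move_arm(
  moves=[-1, 0, 0, 0.03, 0, 0.4, 0, 0, 0, 0, 0.4, 0, 0, 0, 0, 0.4, 0, 0, 0, 0, 0.4, 0, 0, 0, 0, 0.4, 0, 0, 0, 0, 0.4, 0, 0, 0, 0, 0.4, 0, 0, 0, 0, 0.4, 0, 0, 0, 0],
)

```text
clock: 11.4
tool_pos: [0.4865, -0.1345, 0.089]
tcp_rot: [0.643, 0.766, -0.0, 0.0]
contact_force: [-0.5, -0.5, 0.2]
grip_width: 0.0651
grasp_force: 0.0
```

Call:
move_arm(
  moves=[0.4, 0, 0, 0.5, 0, 0.4, 0, 0, 1, 0, 0.4, 0, 0, 1, 0, 0.4, 0, 0, 0, 0, 0.4, 0, 0, 0, 0],
)

```text
clock: 11.9
tool_pos: [0.4867, -0.1348, 0.1644]
tcp_rot: [0.644, 0.765, 0.0, 0.001]
contact_force: [-0.9, 0.2, 0.7]
grip_width: 0.065
grasp_force: 0.0
```

Run:
```python
from seg import *
s=observe();p=s['tool_pos'];print(p,s['grip_width'])
im=snap('side','s4.png');a=cv2.resize(im[160:270,350:460],None,fx=3.6,fy=3.6,interpolation=cv2.INTER_CUBIC)
t=snap('top','t4.png')[140:215,300:375];t=cv2.resize(t,(396,396),interpolation=cv2.INTER_CUBIC)
cv2.imwrite('pics/s4c.png',np.hstack([a,t])[:,:,::-1])
for n in('side','top'):
  for th in('red_tube','phone_lens','phone','green_tube'):
    print(n,th,[(toworld(n,d['at']).round(4),round(d['confidence'],2)) for d in find_in(n,th)[:2]])
for uv in proj('top',[[.74,-.035,.121]]):print(uv)
```

```text
[ 0.48669239 -0.13475142  0.16442365] 0.06499061097829188
side red_tube [(array([ 0.4677, -0.105 ,  0.0617]), 0.69), (array([ 0.4816, -0.1235,  0.1096]), 0.57)]
side phone_lens [(array([ 0.7062, -0.0375,  0.0632]), 0.81)]
side phone [(array([ 0.7038, -0.0399,  0.0587]), 0.74)]
side green_tube [(array([ 0.49  , -0.1802,  0.1141]), 0.75), (array([ 0.5167, -0.2396,  0.1084]), 0.17)]
top red_tube []
top phone_lens [(array([ 0.7058, -0.0449,  0.0719]), 0.69)]
top phone [(array([ 0.7012, -0.0426,  0.0735]), 0.61)]
top green_tube []
[336.41582467 163.50013756]
```

View pics/s4c.png

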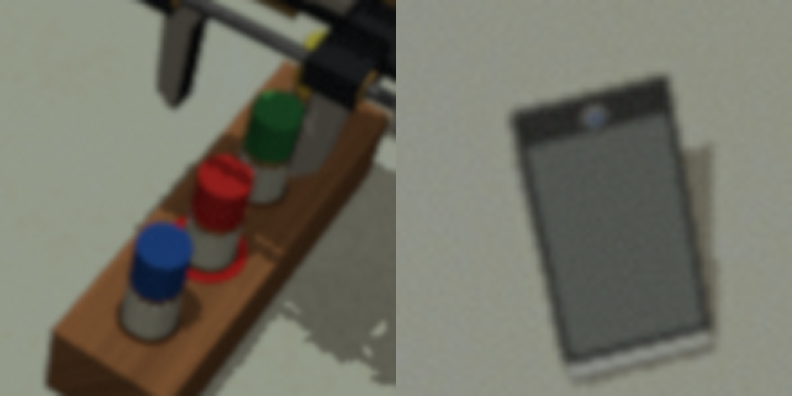

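Call:
move_arm(
  moves=[0.4, 0.17, -0.93, 0, 0, 0.4, 0.17, -0.93, 0, 0, 0.4, 0, 0, 0, 0, 0.4, 0, 0, -0.8, 0, 0.4, 0, 0, -0.8, 0, 0.4, 0, 0, -0.84, 0, 0.4, 0, 0, 0, 0, 0.4, 0, 0, 0, 0],
)

```text
clock: 13.2
tool_pos: [0.4966, -0.1896, 0.0909]
tcp_rot: [0.643, 0.766, -0.0, -0.001]
contact_force: [0.1, -0.5, -0.5]
grip_width: 0.065
grasp_force: 0.0
```

Call:
move_arm(
  moves=[-1, 0, 0, 0, 0, -1, 0, 0, 0, 0, -1, 0, 0, 0, 0, -1, 0, 0, 0, 0, -1, 0, 0, 0, 0, -1, 0, 0, 0, 0, -1, 0, 0, 0, 0, -1, 0, 0, 0, 0],
  force=15,
)

```text
clock: 14.0
tool_pos: [0.4969, -0.1904, 0.0911]
tcp_rot: [0.643, 0.766, 0.0, 0.0]
contact_force: [0.0, 0.3, 5.4]
grip_width: 0.0295
grasp_force: 15.0
```

Run:
```python
from h import *
np.set_printoptions(precision=4,suppress=True)
f=lambda u,v:[(u-396)/5.28+300-.4,v/5.28+140-.4]
L=onz('top',f(595,117),.121)[0];t=onz('top',[f(514,110),f(669,76)],.13).mean(0);b=onz('top',[f(570,363),f(710,333)],.022).mean(0)
a=np.arctan2(*(t-b)[[1,0]]);print(L,t,b,'yaw',a,'origin',L[:2]-.043*np.array([np.cos(a),np.sin(a)]),(t+b)[:2]/2)
```

```text
[ 0.7442 -0.0371  0.121 ] [ 0.7534 -0.0353  0.13  ] [ 0.6497 -0.0617  0.022 ] yaw 0.24943522013829036 origin [ 0.7026 -0.0477] [ 0.7016 -0.0485]
```

Call:
move_arm(
  moves=[-1, 0, 0, 0.5, 0, -1, 0, 0, 1, 0, -1, 0, 0, 1, 0, -1, 0, 0, 1, 0, -1, 0, 0, 1, 0, -1, 0, 0, 0.5, 0, -1, 0, 0, 0, 0],
  force=25,
)

```text
clock: 14.7
tool_pos: [0.4975, -0.1905, 0.2426]
tcp_rot: [0.643, 0.765, 0.001, 0.002]
contact_force: [-0.2, -0.7, -1.1]
grip_width: 0.0297
grasp_force: 25.0
```

Call:
move_arm(
  moves=[-1, 0.25, 0.04, 0, -0.95, -1, 0.25, 0.04, 0, -0.95, -1, 0.25, 0.04, 0, -0.95, -1, 0.25, 0.04, 0, -0.95, -1, 0.25, 0.04, 0, -0.95, -1, 0.25, 0.04, 0, -0.95, -1, 0.25, 0.04, 0, -0.95, -1, 0.22, 0.04, 0, -0.95, -1, 0, 0, 0, -0.95, -1, 0, 0, 0, -0.95],
)

```text
clock: 15.7
tool_pos: [0.5553, -0.1805, 0.2389]
tcp_rot: [0.988, 0.156, -0.001, -0.0]
contact_force: [0.5, -0.4, -0.5]
grip_width: 0.0297
grasp_force: 25.0
```

Call:
move_arm(
  moves=[-1, 0, 0, 0, -0.95, -1, 0, 0, 0, 0, -1, 0, 0, 0, 0],
)

```text
clock: 16.0
tool_pos: [0.5554, -0.1804, 0.2397]
tcp_rot: [0.996, 0.09, -0.001, -0.0]
contact_force: [-0.6, -0.2, -1.1]
grip_width: 0.0295
grasp_force: 25.0
```

Call:
move_arm(
  moves=[-1, 0, 0, -1, 0, -1, 0, 0, -1, 0, -1, 0, 0, -1, 0, -1, 0, 0, -0.8, 0, -1, 0, 0, -0.5, 0, -1, 0, 0, 0, 0, -1, 0, 0, 0, 0],
  force=10,
)

```text
clock: 16.7
tool_pos: [0.5557, -0.1808, 0.1117]
tcp_rot: [0.996, 0.089, -0.0, -0.0]
contact_force: [-0.2, -0.9, -1.4]
grip_width: 0.0299
grasp_force: 10.0
```

Call:
move_arm(
  moves=[-1, -0.195, -0.033, 0, 0, -1, -0.195, -0.033, 0, 0, -1, -0.195, -0.033, 0, 0, -1, -0.195, -0.033, 0, 0, -1, -0.195, -0.033, 0, 0, -1, -0.195, -0.033, 0, 0, -1, 0, 0, 0, 0],
)

```text
clock: 17.4
tool_pos: [0.5193, -0.1869, 0.1117]
tcp_rot: [0.996, 0.088, -0.001, -0.0]
contact_force: [1.3, 0.5, 0.3]
grip_width: 0.03
grasp_force: 10.0
```

Run:
```python
from h import *
im=snap('side','s5.png');cv2.imwrite('pics/s5c.png',cv2.resize(im[130:280,330:480],None,fx=4,fy=4,interpolation=cv2.INTER_CUBIC)[:,:,::-1])
```

```text
(no output)
```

View pics/s5c.png

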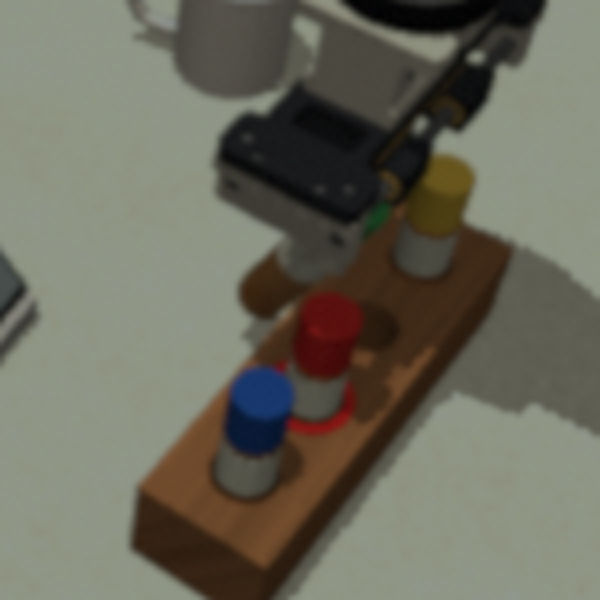

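Call:
move_arm(
  moves=[-1, -0.195, -0.033, 0, 0, -1, -0.195, -0.033, 0, 0, -1, -0.195, -0.033, 0, 0, -1, -0.195, -0.033, 0, 0, -1, -0.195, -0.033, 0, 0, -1, -0.195, -0.033, 0, 0, -1, 0, 0, 0, 0],
)

```text
clock: 18.15
tool_pos: [0.4843, -0.1928, 0.1118]
tcp_rot: [0.996, 0.088, -0.001, -0.0]
contact_force: [-0.3, -0.4, 0.3]
grip_width: 0.03
grasp_force: 10.0
```

Call:
move_arm(
  moves=[-1, 0, 0, 0, 0, -1, 0, 0, 0, 0, -1, 0, 0, 0, 0],
  force=28,
)

```text
clock: 18.45
tool_pos: [0.4857, -0.1925, 0.1117]
tcp_rot: [0.996, 0.088, -0.0, -0.0]
contact_force: [0.1, -0.0, -0.1]
grip_width: 0.0296
grasp_force: 28.0
```

Call:
move_arm(
  moves=[-1, 0.1, 0.02, 0.2, 0, -1, 0, 0, 0.6, 0, -1, 0, 0, 1, 0, -1, 0, 0, 1, 0, -1, 0, 0, 1, 0, -1, 0, 0, 1, 0, -1, 0, 0, 1, 0, -1, 0, 0, 0, 0],
)

```text
clock: 19.25
tool_pos: [0.4905, -0.1924, 0.29]
tcp_rot: [0.996, 0.088, 0.003, 0.001]
contact_force: [-1.3, 0.5, -1.5]
grip_width: 0.0296
grasp_force: 28.0
```

Run:
```python
from h import *
im=snap('side','s6.png');cv2.imwrite('pics/s6c.png',cv2.resize(im[40:240,300:500],None,fx=3,fy=3,interpolation=cv2.INTER_CUBIC)[:,:,::-1])
```

```text
(no output)
```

View pics/s6c.png

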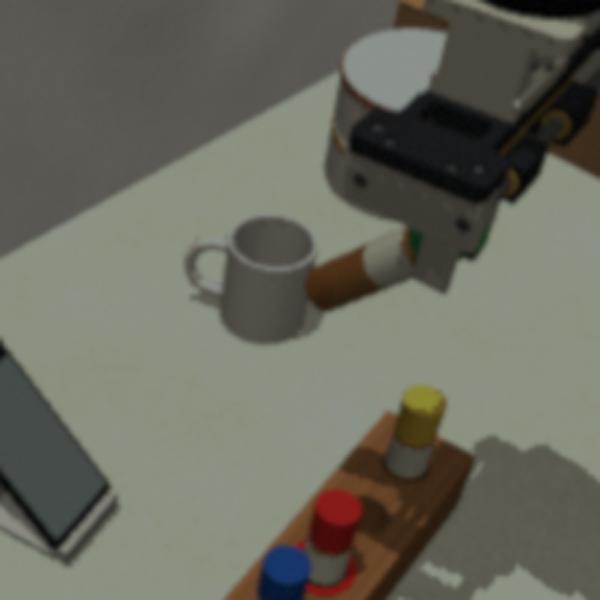

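Run:
```python
from h import *
p=observe()['tool_pos'];g=p+[0,0,.019];print(p)
a=.178
for d in(30,35,40,45,50,55,60):
    t=np.radians(d);u=np.array([-np.sin(t)*np.cos(a),-np.sin(t)*np.sin(a),np.cos(t)])
    print(d,((proj('side',[g-.1*u,g-.054*u,g-.068*u])-[300,40]+.5)*3).round(0).tolist())
# target
b=.225;t=np.radians(45);L=np.array([.7442,-.0371,.121]);u=np.array([-np.cos(b)*np.sin(t),-np.sin(b)*np.sin(t),np.cos(t)])
B=L+.17*u;T=B+.1*u-[0,0,.019];print('base',B,'tcp',T,'delta',T-p,(T-p)/.03)
```

```text
[ 0.48954886 -0.19211038  0.28792211]
30 [[349.0, 325.0], [394.0, 291.0], [380.0, 302.0]]
35 [[340.0, 314.0], [389.0, 285.0], [373.0, 295.0]]
40 [[332.0, 303.0], [384.0, 279.0], [368.0, 287.0]]
45 [[324.0, 292.0], [380.0, 273.0], [362.0, 279.0]]
50 [[317.0, 280.0], [376.0, 266.0], [358.0, 270.0]]
55 [[312.0, 268.0], [373.0, 259.0], [354.0, 262.0]]
60 [[307.0, 256.0], [371.0, 252.0], [351.0, 253.0]]
base [ 0.6270218  -0.0639192   0.24120815] tcp [ 0.55809345 -0.07969521  0.29291883] delta [0.06854459 0.11241518 0.00499672] [2.28481959 3.74717254 0.16655743]
```

Call:
move_arm(
  moves=[-1, 0.4, 0.5, 0.17, 0.31, -1, 0.5, 0.8, 0, 0, -1, 0.5, 0.9, 0, 0, -1, 0.5, 0.9, 0, 0, -1, 0.38, 0.65, 0, 0, -1, 0, 0, 0, 0, -1, 0, 0, 0, 0, -1, 0, 0, 0, 0, -1, 0, 0, 0, 0, -1, 0, 0, 0, 0],
)

```text
clock: 20.3
tool_pos: [0.5567, -0.0802, 0.2909]
tcp_rot: [0.994, 0.111, -0.0, 0.0]
contact_force: [0.1, -1.0, -0.8]
grip_width: 0.0291
grasp_force: 28.0
```

Run:
```python
from h import *
p=observe()['tool_pos'];g=p+[0,0,.019];print(p)
im=snap('side','s7.png')
for d in(40,45,50):
    t=np.radians(d);a=.225;u=np.array([-np.sin(t)*np.cos(a),-np.sin(t)*np.sin(a),np.cos(t)]);print(d,((proj('side',[g-.1*u])-[240,80]+.5)*3).round(0))
cv2.imwrite('pics/s7c.png',cv2.resize(im[80:280,240:440],None,fx=3,fy=3,interpolation=cv2.INTER_CUBIC)[:,:,::-1])
```

```text
[ 0.55669315 -0.08024887  0.2909103 ]
40 [[305. 209.]]
45 [[297. 198.]]
50 [[289. 186.]]
```

View pics/s7c.png

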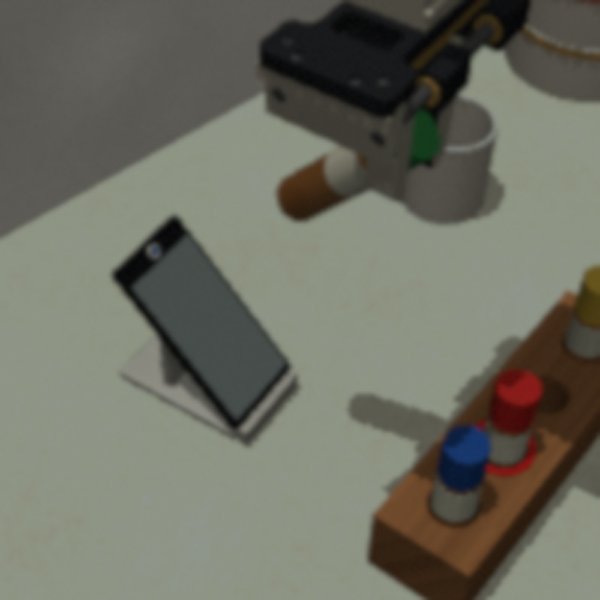

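```bash
python3 -c "
from station import *
print(observe()['dq'].round(4));print(job_done())"
```

```text
[-0.0006  0.0008 -0.0008 -0.004   0.0002 -0.0012 -0.0004]
the job is handed in; nothing more can be done
None
```

I put the red tube at the bottom of the ringed hole and let it go. The green tube is held still at about 45° with its base facing the phone lens, about 17 cm away. I handed the job in at about 20 s; it returned no verdict.

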